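Make up the foot kit and the bracket kit

TASK

Make up two kits from the parts standing in a row on the bench. The square tray gets the levelling foot and the hex nut; the long tray gets the angle bracket, lying along the tray in its large compartment, and the hex bolt and the tall sleeve in the two small ones. One part to a compartment, each set down flat on the tray floor the same way up as it stands now; leave the short sleeve where it is.

Things in the scene. Friction and masses are not known exactly. Their poses are not given: they have to be found in the camera images.
- long_tray: The long shallow blue plastic kit tray, fixed to the bench, outer size 86 (x) by 244 (y) by 10 mm high; walls and dividers 4 thick, floor 3 thick (floor surface 3 above the bench, rim 10 above it). Origin: centre of its underside, z up. Two dividers make three compartments along y, each 78 wide in x: the large one is 104 long with its centre at y = -66 mm, the two small ones are 62 long with their centres at y = +21 and y = +87 mm (all at x = 0).
- square_tray: The square shallow blue plastic kit tray, fixed to the bench, outer size 140 by 140 by 10 mm high; walls and divider 4 thick, floor 3 thick (floor surface 3 above the bench, rim 10 above it). Origin: centre of its underside, z up. One divider along x makes two compartments, each 132 long in x and 64 wide in y, with centres at y = -34 and y = +34 mm (x = 0).
- foot: Steel levelling foot for a machine, 70 mm high (all sizes in mm): a round base of 46 diameter (10 high, tapering up to 18) with a smooth upright stud of 16 diameter from 18 to 70. Stands on its base; origin: centre of its underside, z along the stud. About 150 g. Take it by the stud.
- nut: Large steel hex nut lying flat, sizes in mm: 41 across flats, 47 across corners, 24 high, 27 hole. Origin: centre of its underside, z along the hole; two of its flats face +x and -x of its frame (the others every 60 degrees). About 160 g.
- bolt: Steel hex bolt standing on its head, 75 mm high (all sizes in mm): head 36 across flats (42 across corners) and 15 high, shank of 24 diameter pointing up from 15 to 75. Origin: centre of the underside of the head, z along the shank. About 300 g. Take it by the shank.
- tall_sleeve: Tall plain steel sleeve (tube), standing on end, sizes in mm: 40 outside diameter, 28 bore, 50 high. Origin: centre of its underside, z along the bore. About 220 g.
- short_sleeve: Short plain steel sleeve, sizes in mm: 40 outside diameter, 28 bore, only 22 high; belongs to neither kit and stays where it is. Origin: centre of its underside. About 100 g.
- bracket: Aluminium angle bracket, L-shaped, sizes in mm: base plate 48 (x) by 84 (y) by 8 thick lying flat, and along its +x edge an upright flange 8 thick (x from 16 to 24 mm), 84 long in y, whose top is 60 above the underside. Origin: centre of the base plate's underside, z up. About 170 g. Take it by the flange, across its 8 mm. It fits only the large compartment, with its y along the tray's y (either way round).
There are look-alikes about, which are no part of the job. Leave any green, pink or purple look-alike of the nut alone.

How it is judged:
By the outcome, as a careful person would: the job done as asked, in the order asked, and still so for the second after the job is handed in, with the robot touching nothing.
It also fails if it takes over 112 s, if anything falls off the work surface, if the arm or the gripper's body presses on something with over 40 N, if the wrist force passes 120 N, or if a joint passes its speed limit or range.

ROBOT

A 6-joint arm with a two-finger parallel gripper is mounted at the origin on the work surface. World frame = base frame: x ahead of the robot, y to its left, z up, the work surface at z = 0. Lengths are in m, angles in rad, forces in N, time in s.
With the tool pointing down it reaches from about 0.35 to 0.95 m from the base axis. Payload 17.4 kg.
Tool frame: the origin (TCP) lies on the mounting face of the last link; the fingertips stand 186 mm ahead of it and the grasp point (between the pads) lies 167 mm ahead of it (tips_ahead is the distance from the TCP to the fingertips, in m); z points along the fingers, y is the line along which they close (so a half turn about z gives the same grasp; the last joint's range is limited). The gripper opens to 93 mm and grips with 3 to 60 N. Pads are 15 mm wide; open, the fingers measure 128 mm over their backs; the gripper's body (75 mm by 188 mm) begins 65 mm behind the grasp point.
Start: joints at [1.08, 0.116, 1.442, -0, 1.584, -0.038], TCP at [0.295, 0.607, 0.405] pointing down, gripper open.
Joint ranges: [-2.83, 2.83], [-0.83, 2.19], [0.07, 2.5], [-1.14, 4.28], [0.01, 3], [-2.97, 2.97]. Speed limits (rad/s): [1.89, 1.89, 2.22, 3.14, 3.14, 3.14].

INTERFACE

Orientations are given as a rotation vector (axis times angle).
In Python, from bench import goto, line_to, movej, ungrasp, gripper_close, sleep, solve_ik, get_obs, camera, IKError, close_job, tips_ahead gives the robot as it stands. Calls block until the motion is done:
- goto(position, orientation): joint-space move of the TCP to a pose.
- line_to(position, orientation=None, v=0.15, max_force=None): straight line of the TCP; orientation=None keeps the orientation; v is the mean speed in m/s. With max_force (N) it stops when the force on the tool has changed by that much, and returns True; else False.
- movej(angles): joint-space move.
- ungrasp() and gripper_close(): open the fingers fully, or close them until they stop; the grip force is fixed at half the most.
- sleep(seconds).
- solve_ik(position, orientation): joint angles nearest the present ones, or None.
- get_obs(): the state.
- camera(name): name is "side" or "top"; returns a dict with "pixels" (420x560x3 uint8, red, green, blue), "fx", "fy", "cx", "cy" (pixels), "origin" and "rotation" of the camera in the world. Camera axes: x right, y up, looking along -z (the intrinsics and any distortion apply to the point x, -y, -z); pixel columns grow to the right and rows downward; lengths in m; the calibration is good to about 2 mm. A picture is of the moment at which its call begins. There is no depth.
A pose or a line that the arm cannot do raises IKError and nothing moves.
- close_job(): hands the job in; it is judged then, once.
The state is a dict: "time": time; "q": joint angles; "qvel": joint speeds; "tau": joint torques, N m; "eef_pos": TCP position; "tool_rot": TCP orientation; "wrist_force": force on the tool from outside, world axes, zero at the start; "wrist_torque": the same for the moment, N m; "opening": opening from 0.0 (shut) to 1.0 (fully open); "finger_force": force on a finger pad.
Only numpy, scipy, OpenCV 4.12 (cv2) and the standard library are available. Lean on these libraries where they do the work, as an engineer would, in place of code of your own. Each camera call takes 0.05 s, during which the arm holds its last target. There are 200 camera calls.

## Working session

There is one attempt and no reset: what is moved stays moved. The work goes in short steps, each a Python script; the robot and the scene stay as the last script left them, time stands still between calls to the robot, and variables do not carry over. Pictures are saved under pics/ and viewed, at most 14 in all, crops included, and the job is handed in when it is done.

```bash
mkdir -p pics; ls; python3 - <<'E'
from bench import *
import cv2
for n in("top","side"):
    c=camera(n); cv2.imwrite(f"pics/{n}0.png",c["pixels"][:,:,::-1])
    print(n,{k:v for k,v in c.items() if k!="pixels"})
o=get_obs();print(o)
E
```

```text
pics
top {'fx': 514.2731612432486, 'fy': 514.2731612432486, 'cx': 273.4375159170986, 'cy': 217.2335767945091, 'origin': array([0.44588571, 0.00469996, 1.07821126]), 'rotation': array([ 0.03363969, -0.0401082 , -1.55135354])}
side {'fx': 501.87766907906797, 'fy': 501.87766907906797, 'cx': 286.0749463729697, 'cy': 211.79668227959556, 'origin': array([-0.0086382 , -0.63822581,  0.74276931]), 'rotation': array([ 0.8337863 , -0.28236749, -0.64842213])}
{'time': 0.1, 'q': array([ 1.08018666e+00,  1.16422957e-01,  1.44218773e+00, -2.89715253e-06,
        1.58395953e+00, -3.78121516e-02]), 'qvel': array([ 0.00070752, -0.0019547 , -0.00171463,  0.0006668 ,  0.00017167,
        0.00173214]), 'tau': array([ 1.69746396e-03, -7.22898531e+01, -6.23863649e+01,  7.82451290e-02,
        2.28002574e-02, -8.05498780e-05]), 'eef_pos': array([0.29532267, 0.60698173, 0.40409573]), 'tool_rot': array([-7.05135488e-01, -3.06117621e+00,  1.48332995e-03]), 'wrist_force': array([ 0.29797287,  0.12779289, -0.1342994 ]), 'wrist_torque': array([-0.02024585, -0.06808471, -0.00644101]), 'finger_force': 0.0, 'opening': 0.9976152700848802}
```

View pics/top0.png

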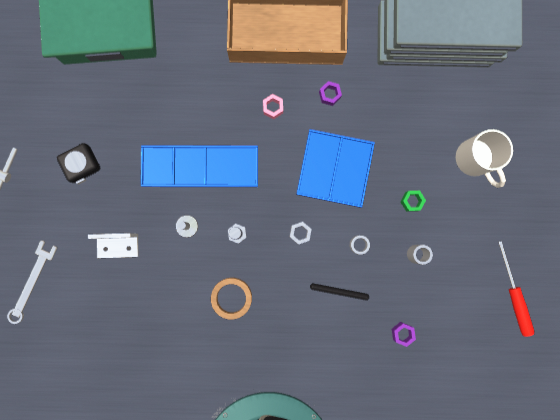

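View pics/side0.png

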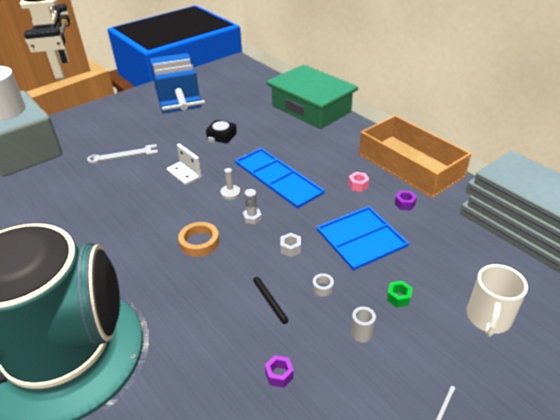

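The top view shows the row from left to right: bracket (117,245), foot (186,226), bolt (237,233), nut (301,233), short sleeve (360,245) and tall sleeve (422,254). The long tray is at (199,166), with its large compartment on the right, towards −y. The square tray is at (336,168), slightly turned. The side view confirms which sleeve is short (323,284) and which is tall (363,323).

```bash
cat > h.py <<'E'
import numpy as np, cv2
from scipy.spatial.transform import Rotation as R
def ray(c,uv):
    uv=np.atleast_2d(uv).astype(float)
    d=np.c_[(uv[:,0]-c["cx"])/c["fx"],-(uv[:,1]-c["cy"])/c["fy"],-np.ones(len(uv))]
    return R.from_rotvec(c["rotation"]).apply(d)
def plane(c,uv,z):
    d=ray(c,uv); return (c["origin"]+d*((z-c["origin"][2])/d[:,2])[:,None])
def proj(c,P):
    p=R.from_rotvec(c["rotation"]).inv().apply(np.atleast_2d(P)-c["origin"])
    return np.c_[c["cx"]+c["fx"]*p[:,0]/-p[:,2],c["cy"]+c["fy"]*p[:,1]/p[:,2]]
E
python3 - <<'E'
from bench import *
from h import *
c=camera("top");s=camera("side")
np.save("top.npy",c,allow_pickle=True);np.save("side.npy",s,allow_pickle=True)
for n,k in(("top",c),("side",s)):
    hsv=cv2.cvtColor(k["pixels"],cv2.COLOR_RGB2HSV)
    print(n,"bg",np.median(hsv.reshape(-1,3),0))
    b=cv2.inRange(hsv,(100,180,120),(120,255,255))
    for q in cv2.findContours(b,cv2.RETR_EXTERNAL,2)[0]:
        if cv2.contourArea(q)<1500: continue
        if n=="top":
            r=cv2.minAreaRect(q); P=plane(c,cv2.boxPoints(r)+0.0,.010)
            print("tray",P.mean(0).round(4),"edges",(P[1]-P[0]).round(4),(P[2]-P[1]).round(4),np.linalg.norm(P[1]-P[0]).round(4),np.linalg.norm(P[2]-P[1]).round(4))
        else:
            h=cv2.approxPolyDP(cv2.convexHull(q),6,True)[:,0]; P=plane(k,h,.010); print("tray",h.tolist(),P.round(3).tolist(),P.mean(0).round(4))
    g=((hsv[...,1]<50)&(hsv[...,2]>110)).astype(np.uint8)*255
    for q in cv2.findContours(g,cv2.RETR_EXTERNAL,2)[0]:
        a=cv2.contourArea(q)
        if 60<a<2500:
            x=cv2.boundingRect(q); print(a,x,plane(k,[x[0]+x[2]/2,x[1]+x[3]/2],.02)[0].round(3))
v=cv2.resize(c["pixels"][205:270,80:240],None,fx=5,fy=5,interpolation=cv2.INTER_CUBIC)
w=cv2.resize(s["pixels"][135:235,160:320],None,fx=5,fy=5,interpolation=cv2.INTER_CUBIC)[:260]
v2=cv2.resize(c["pixels"][205:270,285:445],None,fx=5,fy=5,interpolation=cv2.INTER_CUBIC)
cv2.imwrite("pics/z1.png",np.vstack([v[:300],v2[:300]])[...,::-1])
cv2.imwrite("pics/z2.png",cv2.resize(s["pixels"][135:255,160:320],None,fx=5,fy=5,interpolation=cv2.INTER_CUBIC)[...,::-1])
E
```

```text
top bg [113.  42. 115.]
tray [0.6004 0.1581 0.01  ] edges [ 0.0048 -0.2424  0.    ] [-0.084  -0.0017  0.    ] 0.2425 0.084
tray [ 0.6021 -0.1264  0.01  ] edges [ 0.1369 -0.0249  0.    ] [-0.0249 -0.1375  0.    ] 0.1391 0.1397
296.0 (387, 0, 27, 50) [ 0.905 -0.258  0.02 ]
side bg [110.  48. 136.]
tray [[370, 207], [407, 245], [353, 269], [317, 227]] [[0.681, -0.078, 0.01], [0.65, -0.212, 0.01], [0.517, -0.188, 0.01], [0.545, -0.05, 0.01]] [ 0.5982 -0.132   0.01  ]
tray [[235, 161], [261, 148], [323, 192], [297, 207]] [[0.553, 0.272, 0.01], [0.64, 0.276, 0.01], [0.637, 0.032, 0.01], [0.555, 0.029, 0.01]] [0.5963 0.1522 0.01  ]
tray [[238, 26], [240, 51], [192, 92], [169, 97], [119, 73], [108, 30], [195, 6]] [[1.101, 1.037, 0.01], [0.964, 0.831, 0.01], [0.667, 0.671, 0.01], [0.596, 0.689, 0.01], [0.552, 0.951, 0.01], [0.689, 1.345, 0.01], [1.097, 1.357, 0.01]] [0.8095 0.9832 0.01  ]
389.0 (0, 343, 104, 46) [-0.022 -0.03   0.02 ]
75.5 (10, 263, 26, 15) [0.01  0.221 0.02 ]
351.5 (153, 59, 40, 15) [0.706 0.855 0.02 ]
84.0 (27, 39, 22, 12) [0.42  1.351 0.02 ]
283.5 (20, 0, 34, 26) [0.534 1.704 0.02 ]
```

View pics/z1.png

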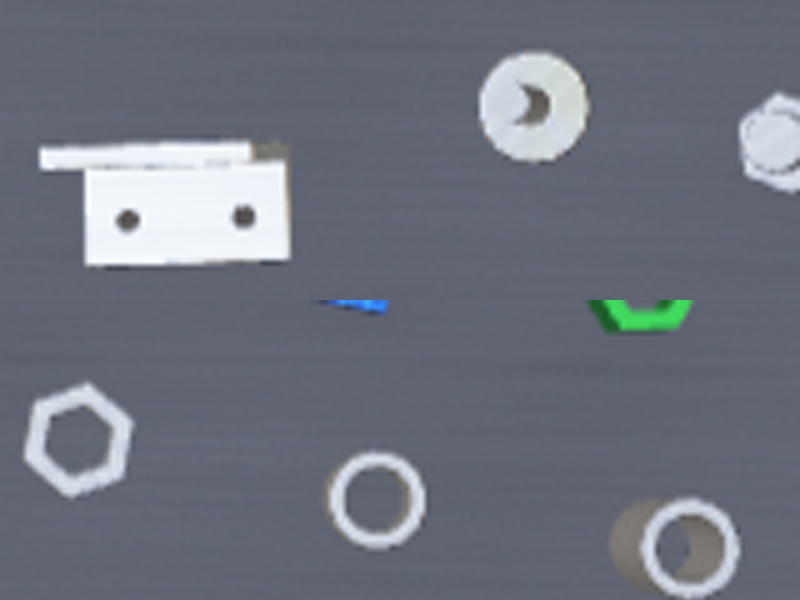

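View pics/z2.png

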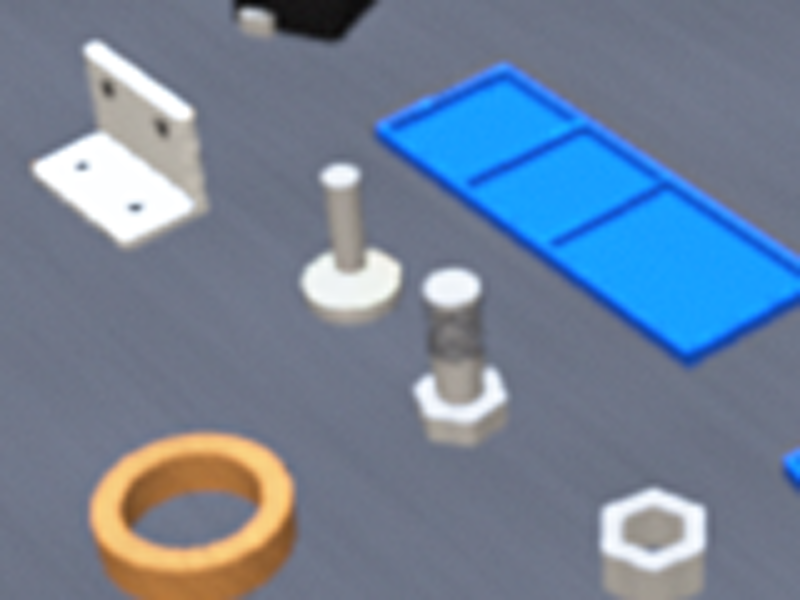

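The crops show:
- **Bracket:** upright flange on the far (+x) side, along the bench y.
- **Foot and bolt:** both upright.
- **Nut:** flats facing roughly ±y, with a tilt of about 8°.
- **Sleeves:** tall and short are clearly told apart.

Next I measure each part in both cameras.

```bash
python3 - <<'E'
from h import *
T=np.load("top.npy",allow_pickle=True).item();S=np.load("side.npy",allow_pickle=True).item()
def blobs(k,thr,lo,hi,box):
    m=((k["pixels"].min(2)>thr)*255).astype(np.uint8)
    n,l,st,ce=cv2.connectedComponentsWithStats(m)
    o=[]
    for i in range(1,n):
        x,y,w,h,a=st[i]
        if lo<a<hi and box[0]<x+w/2<box[2] and box[1]<y+h/2<box[3]:
            q=cv2.findContours((l==i).astype(np.uint8),cv2.RETR_EXTERNAL,2)[0][0]; o.append((x+w/2-.5,y+h/2-.5,w,h,a,q))
    return o
for n,k,box in(("top",T,(80,205,450,270)),("side",S,(160,135,385,350))):
  for thr in(165,190):
    for x,y,w,h,a,q in blobs(k,thr,25,3000,box):
        (cx,cy),r=cv2.minEnclosingCircle(q)
        print(n,thr,"c",x,y,"wh",w,h,a,"circ",round(cx,1),round(cy,1),round(r,1),*[(z,plane(k,[x,y],z)[0,:2].round(4)) for z in(.01,.015,.024,.05,.07,.075)])
        if 290<x<312 or a>400 and x<200:
            p=cv2.approxPolyDP(q,2.2,True)[:,0];print("  poly",p.tolist())
E
```

```text
top 165 c 186.0 226.0 wh 21 21 325 circ 186.0 226.0 10.8 (0.01, array([0.4745, 0.1819])) (0.015, array([0.4744, 0.1811])) (0.024, array([0.4742, 0.1796])) (0.05, array([0.4735, 0.1753])) (0.07, array([0.4729, 0.172 ])) (0.075, array([0.4728, 0.1711]))
top 165 c 300.0 232.5 wh 21 22 195 circ 300.1 232.4 11.0 (0.01, array([ 0.4656, -0.055 ])) (0.015, array([ 0.4655, -0.0547])) (0.024, array([ 0.4653, -0.0542])) (0.05, array([ 0.4648, -0.0528])) (0.07, array([ 0.4645, -0.0516])) (0.075, array([ 0.4644, -0.0514]))
  poly [[303, 222], [292, 225], [290, 236], [297, 243], [309, 239], [310, 228]]
top 165 c 236.5 233.0 wh 18 19 231 circ 236.5 233.0 9.6 (0.01, array([0.462 , 0.0768])) (0.015, array([0.4619, 0.0765])) (0.024, array([0.4618, 0.0759])) (0.05, array([0.4614, 0.0741])) (0.07, array([0.4611, 0.0728])) (0.075, array([0.461 , 0.0724]))
top 165 c 112.5 245.0 wh 50 25 950 circ 112.5 245.5 26.7 (0.01, array([0.4323, 0.333 ])) (0.015, array([0.4323, 0.3314])) (0.024, array([0.4324, 0.3286])) (0.05, array([0.4328, 0.3207])) (0.07, array([0.433 , 0.3145])) (0.075, array([0.4331, 0.313 ]))
 
[... 6386 characters left out ...]
.015, array([ 0.4699, -0.049 ])) (0.024, array([ 0.464 , -0.0563])) (0.05, array([ 0.4469, -0.0773])) (0.07, array([ 0.4338, -0.0935])) (0.075, array([ 0.4305, -0.0976]))
side 190 c 323.0 281.5 wh 21 16 143 circ 322.9 281.0 10.1 (0.01, array([ 0.4491, -0.174 ])) (0.015, array([ 0.4459, -0.1772])) (0.024, array([ 0.4403, -0.1829])) (0.05, array([ 0.4241, -0.1994])) (0.07, array([ 0.4116, -0.212 ])) (0.075, array([ 0.4085, -0.2152]))
side 190 c 364.0 316.0 wh 23 19 180 circ 364.0 315.0 11.4 (0.01, array([ 0.4499, -0.2823])) (0.015, array([ 0.4468, -0.2847])) (0.024, array([ 0.4411, -0.2891])) (0.05, array([ 0.4249, -0.3017])) (0.07, array([ 0.4123, -0.3114])) (0.075, array([ 0.4092, -0.3139]))
```

```bash
cat >> h.py <<'E'
from bench import *
def down(a):
    z=np.array([0,0,-1.]);y=np.array([np.cos(a),np.sin(a),0]);
    return R.from_matrix(np.c_[np.cross(y,z),y,z]).as_rotvec()
def ori(xyz,deg):
    q=[(abs(s[5]),o) for o in (down(np.radians(deg+k)) for k in(0,180)) if (s:=solve_ik(xyz,o)) is not None]
    return min(q,key=lambda t:t[0])[1]
HI=.17+tips_ahead
def pick(xy,deg,h):
    """h: fingertip height above the part's underside"""
    p=np.array([*xy,HI]);o=ori(p,deg);goto(p,o)
    line_to([*xy,h+tips_ahead+.05],v=.25)
    print("touched",line_to([*xy,h+tips_ahead],v=.08,max_force=12))
    gripper_close();g=get_obs();print("opening mm",g["opening"]*93,g["finger_force"])
    line_to([*xy,HI],v=.2)
def place(xy,deg,h):
    p=np.array([*xy,HI]);goto(p,ori(p,deg))
    line_to([*xy,h+.003+tips_ahead+.02],v=.2)
    hit=line_to([*xy,h+.003+tips_ahead-.002],v=.03,max_force=4)
    g=get_obs();print("hit",hit,"z err mm",1e3*(g["eef_pos"][2]-tips_ahead-h-.003),"op",g["opening"]*93)
    ungrasp(); line_to([*xy,HI],v=.25); print("t",get_obs()["time"])
def snap(n,cam="side"):
    c=camera(cam);np.save(n+".npy",c,allow_pickle=True);return c
E
python3 - <<'E'
from h import *
pick((.4735,.180),0,.028)
g=get_obs();print(g["opening"]*93,g["time"],g["q"].round(2))
place((.6062,-.0956),-10.5,.028)
a=snap("s1");b=snap("t1","top")
cv2.imwrite("pics/s1.png",np.hstack([cv2.resize(x["pixels"],None,fx=.714,fy=.714,interpolation=3) for x in(a,b)])[...,::-1])
E
```

```text
touched False
opening mm 15.156672673885517 29.99755024909973
14.610563334905681 5.2417 [ 0.31 -0.24  1.86 -0.    1.52  0.31]
hit True z err mm -0.4589769323087587 op 14.925655320685637
t 9.7917
```

View pics/s1.png

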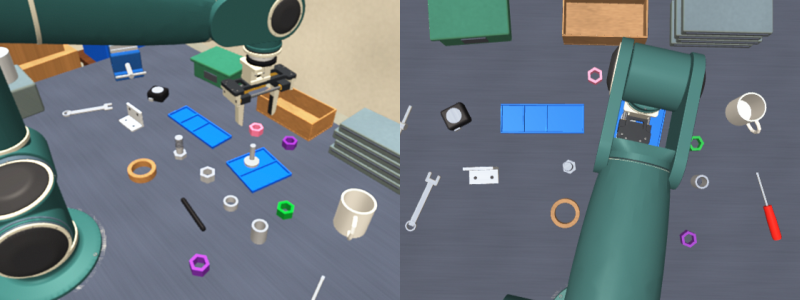

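The foot is in the +y compartment of the square tray, upright and clear of the walls, at about (252,158) in the side half. The nut is next.

```bash
python3 - <<'E'
from h import *
pick((.4645,-.0555),23,.010)
g=get_obs();print(g["opening"]*93)
place((.5938,-.1624),-10.5,.010)
pick((.450,.323),2,.020)
g=get_obs();print(g["opening"]*93,g["time"])
a=snap("s2")
cv2.imwrite("pics/s2.png",a["pixels"][...,::-1])
E
```

```text
touched False
opening mm 40.839786878322364 29.588310420513153
41.05653466145932
hit True z err mm -0.1911758168911702 op 40.78689976760095
t 17.6417
touched False
opening mm 7.739260146833028 29.989963173866272
8.007899738109389 22.975
```

View pics/s2.png

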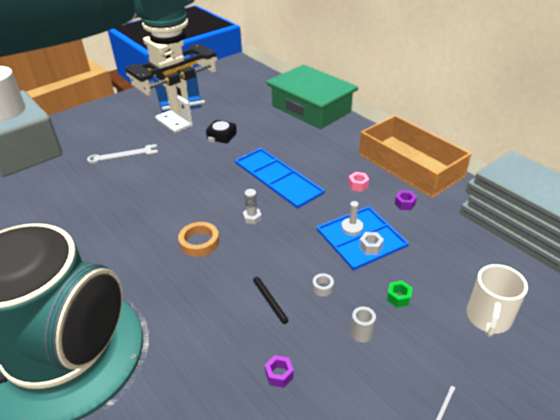

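The nut (371,242) and foot (352,225) each sit in their own compartment, and the bracket is held by its flange. I place the bracket next, keeping the same tool sense so that the flange stays on the +x side.

```bash
python3 - <<'E'
from h import *
y0=R.from_rotvec(get_obs()["tool_rot"]).as_matrix()[:,1]
p=np.array([.6193,.089,HI]);y1=R.from_rotvec(ori(p,.7)).as_matrix()[:,1]
print(y0.round(2),y1.round(2)); assert y0@y1>.9
place((.6193,.089),.7,.020)
pick((.460,.0745),0,.025)
print(get_obs()["opening"]*93)
place((.598,.176),0,.025)
pick((.4256,-.300),0,.015)
print(get_obs()["opening"]*93)
a=snap("s3")
cv2.imwrite("pics/s3.png",cv2.resize(a["pixels"][120:300,200:440],None,fx=3.2,fy=3.2,interpolation=2)[...,::-1])
E
```

```text
[ 1.    0.03 -0.  ] [1.   0.01 0.  ]
hit True z err mm -0.10357117610321989 op 8.009048729763046
t 27.6833
touched False
opening mm 23.318231230260793 29.99906748533249
23.524291226610753
hit True z err mm -0.20252395840894988 op 23.874138108063338
t 35.65
touched False
opening mm 39.16173784620855 29.999928893521428
38.960311483365146
```

View pics/s3.png

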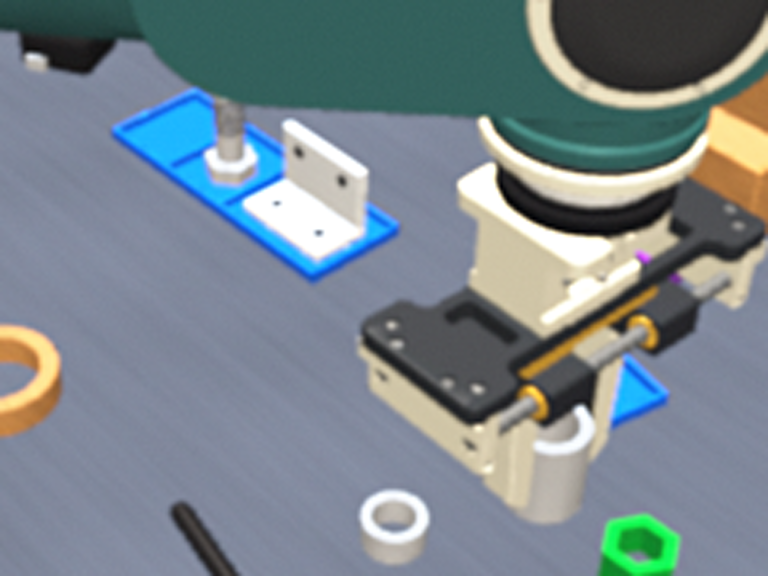

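The bracket lies along the tray in the large compartment. The bolt stands in the middle one (crop 230,160), and the tall sleeve is in the gripper. I place the sleeve in the far compartment, move the arm away and check.

```bash
python3 - <<'E'
from h import *
place((.5975,.242),0,.015)
goto([.30,.55,.40],ori([.30,.55,.40],0)); sleep(.5)
a=snap("s4");b=snap("t4","top");print(get_obs()["time"])
f=lambda x:cv2.resize(x,None,fx=2.0,fy=2.0,interpolation=2)
cv2.imwrite("pics/s4.png",np.vstack([f(a["pixels"][130:275,210:420]),f(b["pixels"][110:255,170:380] if 0 else b["pixels"][120:265,130:340])])[...,::-1])
cv2.imwrite("pics/t4.png",b["pixels"][...,::-1])
E
```

```text
hit True z err mm -0.07996557127055731 op 39.033430868822016
t 45.925
48.1083
```

View pics/s4.png

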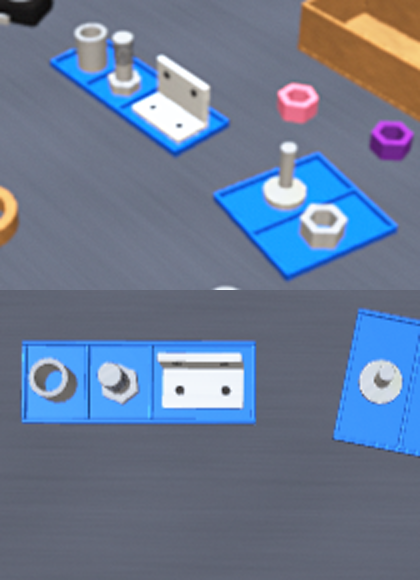

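View pics/t4.png

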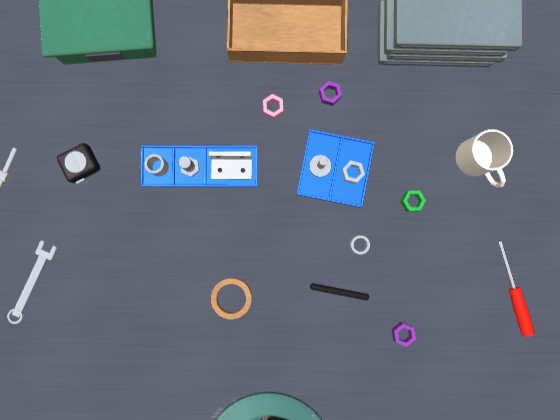

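All five parts are in their compartments: sleeve (155,165), bolt (189,166), bracket (231,165), foot (320,166) and nut (354,172). The short sleeve at (360,245) and the look-alikes have not moved.

```bash
python3 -c "from bench import *;print(close_job())"
```

```text
the job is handed in; nothing more can be done
None
```

Both kits are made up and handed in at about 48 s of the 112 s allowed: the final pictures show all five parts in their own compartments, the right way up, and the short sleeve and look-alikes untouched.

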